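# Feel which practice fingers sit slack and lean them over

## Task

Some of the three practice fingers on the table have gone slack at the hinge: take each near its tip and gently wiggle it side to side to feel whether it is firm or slack. Lean every slack one over to the robot's right, to 45 degrees, and let go, so that it stays there as a sign that it needs a new pin; leave the firm ones standing as they are, not bent over by force. Do not knock over the varnish bottles between the stands.

Things in the scene. Friction and masses are not known exactly. Their poses are not given: they have to be found in the camera images.
- stand_a: one of three identical-looking stands fixed to the table: grey foot 70x62x10 mm, two grey cheeks up to 73 mm high, 36 mm wide, 47 mm over their outer faces, hinge pin between them 55 mm above the table. Origin: centre of the foot's underside, below the pin; x: sideways, roughly to the robot's right, y: along the pin, away from the robot, z up. Black ticks on the cheeks: upright and 45 degrees
- dummy_a_grip (a point): pinch point of this stand's white practice finger (bar 16 mm thick along the pin, 15 mm wide, tip 90 mm from the pin), on its centre line 70 mm from the pin; z to its tip, y along the pin. Slack: gives way sideways here at under 2 N (3 to 5 N pinched, the pads drag) and stays. Firm: springs 1 mm per 4 N, about 10 N for a 6 mm wiggle; past 20 N it slips and stays bent. They look alike
- dummy_a (a joint): sideways lean of this practice finger at its friction hinge, rad: 0 upright, growing as the tip goes to the stand's +x (the robot's right) and down. A slack one turns from -0.4 to 1.35, a firm one cannot be got beyond 0.25 either way. The finger can pivot between the gripper's pads while it is leaned over
- stand_b: one of three identical-looking stands fixed to the table: grey foot 70x62x10 mm, two grey cheeks up to 73 mm high, 36 mm wide, 47 mm over their outer faces, hinge pin between them 55 mm above the table. Origin: centre of the foot's underside, below the pin; x: sideways, roughly to the robot's right, y: along the pin, away from the robot, z up. Black ticks on the cheeks: upright and 45 degrees
- dummy_b_grip (a point): pinch point of this stand's white practice finger (bar 16 mm thick along the pin, 15 mm wide, tip 90 mm from the pin), on its centre line 70 mm from the pin; z to its tip, y along the pin. Slack: gives way sideways here at under 2 N (3 to 5 N pinched, the pads drag) and stays. Firm: springs 1 mm per 4 N, about 10 N for a 6 mm wiggle; past 20 N it slips and stays bent. They look alike
- dummy_b (a joint): sideways lean of this practice finger at its friction hinge, rad: 0 upright, growing as the tip goes to the stand's +x (the robot's right) and down. A slack one turns from -0.4 to 1.35, a firm one cannot be got beyond 0.25 either way. The finger can pivot between the gripper's pads while it is leaned over
- stand_c: one of three identical-looking stands fixed to the table: grey foot 70x62x10 mm, two grey cheeks up to 73 mm high, 36 mm wide, 47 mm over their outer faces, hinge pin between them 55 mm above the table. Origin: centre of the foot's underside, below the pin; x: sideways, roughly to the robot's right, y: along the pin, away from the robot, z up. Black ticks on the cheeks: upright and 45 degrees
- dummy_c_grip (a point): pinch point of this stand's white practice finger (bar 16 mm thick along the pin, 15 mm wide, tip 90 mm from the pin), on its centre line 70 mm from the pin; z to its tip, y along the pin. Slack: gives way sideways here at under 2 N (3 to 5 N pinched, the pads drag) and stays. Firm: springs 1 mm per 4 N, about 10 N for a 6 mm wiggle; past 20 N it slips and stays bent. They look alike
- dummy_c (a joint): sideways lean of this practice finger at its friction hinge, rad: 0 upright, growing as the tip goes to the stand's +x (the robot's right) and down. A slack one turns from -0.4 to 1.35, a firm one cannot be got beyond 0.25 either way. The finger can pivot between the gripper's pads while it is leaned over
- varnish_left: bystander: small varnish bottle (cream, with a black cap), 26x26x72 mm, standing loose between two stands; origin: centre of its underside, z up
- varnish_right: bystander: small varnish bottle (pink, with a white cap), 26x26x72 mm, standing loose between two stands; origin: centre of its underside, z up

How it is judged:
At the end, for the whole second after the job is handed in: Every slack practice finger (there are two, in different places each time) rests at 45 degrees to the robot's right, within 10 degrees, held by its own friction; the firm one is as it stood at the start, its pinch point within 6 mm; the varnish bottles stand upright (((distance of dummy_a_grip from where it was at the start of the episode below 0.006 m and value of joint dummy_b between 0.61 and 0.96 rad and value of joint dummy_c between 0.61 and 0.96 rad) or (distance of dummy_b_grip from where it was at the start of the episode below 0.006 m and value of joint dummy_a between 0.61 and 0.96 rad and value of joint dummy_c between 0.61 and 0.96 rad) or (distance of dummy_c_grip from where it was at the start of the episode below 0.006 m and value of joint dummy_a between 0.61 and 0.96 rad and value of joint dummy_b between 0.61 and 0.96 rad)) and velocity of joint dummy_a between -0.05 and 0.05 rad/s and velocity of joint dummy_b between -0.05 and 0.05 rad/s and velocity of joint dummy_c between -0.05 and 0.05 rad/s and angle between each of varnish_left, varnish_right's own z axis and vertical below 0.3 rad); the robot touches nothing.
It fails at once if a varnish bottle is knocked over (tilted by more than 0.6 rad) (angle between any of varnish_left, varnish_right's own z axis and vertical above 0.6 rad).
It also fails if it takes over 58 s, if anything falls off the work surface, if the arm or the gripper's body presses on something with over 40 N, if the wrist force passes 120 N, or if a joint passes its speed limit or range.

## Robot

A 6-joint arm with a two-finger parallel gripper is mounted at the origin on the work surface; the furniture and walls round the work are solid. World frame = base frame: x ahead of the robot, y to its left, z up, the work surface at z = 0. Lengths are in m, angles in rad, forces in N, time in s.
With the tool pointing down it reaches from about 0.4 to 0.825 m from the base axis. Payload 7 kg.
Tool frame: the origin (TCP) lies at the very end of the fingers, on their centre line; the grasp point (between the pads) lies 19 mm behind it; z points along the fingers, y is the line along which they close (so a half turn about z gives the same grasp; the last joint's range is limited). The gripper opens to 85 mm and grips with 20 to 120 N. Pads are 22 mm wide; open, the fingers measure 114 mm over their backs; the gripper's body (76 mm by 85 mm) begins 54 mm behind the grasp point. The pads swing forward as they close: fully open they stand 13 mm farther back than shut.
Start: joints at [-0.917, 0.359, 0.012, 0, -1.224, -0.288], TCP at [0.241, -0.63, 0.231] pointing down, gripper open.
Joint ranges: [-3.07, 3.07], [-1.43, 2.12], [-1.02, 1.25], [-3.03, 1.67], [-3.05, -0], [-3.03, 3.03]. Speed limits (rad/s): [2.39, 2.39, 3.01, 3.14, 3.14, 3.14].

## Interface

Orientations are given as a rotation vector (axis times angle).
In Python, from station import robot gives the robot as it stands.
- The arm moves only by the tool inch_along, called as name(argument=value, ...) on one line, values as JSON. Schema: {"type":"object","properties":{"ticks":{"type":"string"},"only":{"type":"string"},"quiet":{"type":"boolean"},"lines":{"type":"string"}},"required":["ticks"],"additionalProperties":false}. ticks is a string of 1 to 20 rows, one to a line, with the numbers parted by spaces; each row has 7 numbers: the finger opening in m, then dx, dy, dz in m, then a rotation vector rx, ry, rz in rad; each row is the pose to reach, as a shift and turn from the pose commanded when the call began, along the tool's axes at that moment; what a row does not reach only later rows make up. A row lasts 1/10 s, in which the tool goes at most 0.05 m and 0.15 rad, less where a joint would pass 70% of its speed; a pose out of reach is approached as far as the arm can. The fingers move at their own pace and stop on an object; the grip force is fixed at half the most. Time passes only in rows, so rows that do not move let the fingers close. The tool returns the time, the measured TCP pose, the force, the opening and the grip force at its end. only (a regular expression) keeps the lines of the reply that match it, lines (a string "A,B") keeps lines A to B, and quiet returns only ok. Input that does not fit is refused with a message, and nothing moves.
- robot.state(): the state, without advancing time (a new reading comes with each control period).
- robot.camera(name): name is "side" or "top"; returns the picture (480x640x3 uint8, red, green, blue); there is no depth.
- robot.camera_model(name): a dict with "fx", "fy", "cx", "cy" (pixels), "R" (3x3) and "t" (3): a world point X has camera coordinates R X + t. Camera axes: x right, y down, z forward; pixel columns grow to the right and rows downward; lengths in m; the calibration is good to about 2 mm. A picture is of the moment at which its call begins. camera_model takes no time and is no camera call.
- robot.finish_job(): hands the job in; it is judged then, once.
The state is a dict: "time": time; "joint_pos": joint angles; "qvel": joint speeds; "joint_efforts": joint torques, N m; "tcp_pos": TCP position; "eef_rot": TCP orientation; "ft_force": force on the tool from outside, world axes, zero at the start; "ft_torque": the same for the moment, N m; "width": finger opening in m; "grasp_force": force on a finger pad.
Only numpy, scipy, OpenCV 4.12 (cv2) and the standard library are available. Lean on these libraries where they do the work, as an engineer would, in place of code of your own. Each camera call takes 0.05 s, during which the arm holds its last target. There are 200 camera calls.

## Working session

There is one attempt and no reset: what is moved stays moved. The work goes in short steps, Python scripts to look and compute and a tool call to move; the robot and the scene stay as the last step left them, time stands still between calls to the robot, and variables do not carry over. Pictures are saved under pics/ and viewed, at most 10 in all, crops included, and the job is handed in when it is done.

```bash
ls; mkdir -p pics
```

Run:
```python
from station import robot
import cv2,numpy as np
for n in("top","side"):
    cv2.imwrite(f"pics/{n}0.png",robot.camera(n)[:,:,::-1]); m=robot.camera_model(n)
    print(n,m["fx"],m["cx"],m["cy"],np.round(m["R"],3).tolist(),np.round(-m["R"].T@m["t"],3))
s=robot.state();print(s["time"],s["tcp_pos"],s["eef_rot"],s["width"])
```

```text
pics
station.py
top 594.6502577600622 323.0730748303417 241.62550889314124 [[-0.016, -1.0, -0.014], [-0.998, 0.016, -0.062], [0.062, 0.013, -0.998]] [0.399 0.081 0.952]
side 463.57637849880405 328.5152022378149 238.269723624263 [[-0.996, -0.091, 0.02], [-0.066, 0.532, -0.844], [0.067, -0.842, -0.536]] [0.408 0.814 0.558]
0.1 [ 0.24126719 -0.62996102  0.23046362] [ 5.71141450e-01 -3.08883166e+00 -2.21006020e-03] 0.0849255156710201
```

View pics/top0.png

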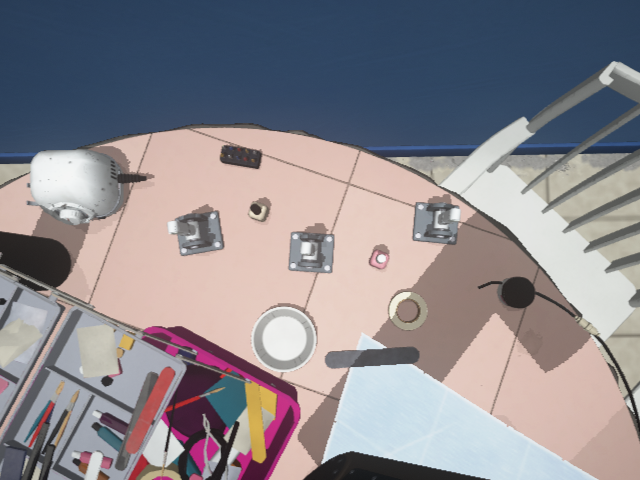

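View pics/side0.png

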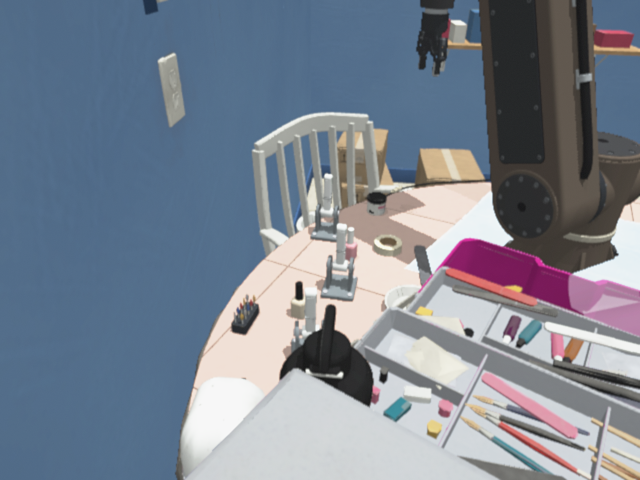

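The top view shows the stands at (198,232), (312,252) and (437,222), and the bottles at (258,211) and (379,258). In the side view the finger tips are at (328,178), (341,228) and (311,292). I'll zoom in for accurate pixels.

Create h.py:
```python
import numpy as np,cv2
from station import robot
def ray(n,uv):
    m=robot.camera_model(n);R=np.array(m["R"]);c=-R.T@np.array(m["t"])
    d=R.T@np.array([(uv[0]-m["cx"])/m["fx"],(uv[1]-m["cy"])/m["fy"],1]);return c,d/np.linalg.norm(d)
def plane(n,uv,z):
    c,d=ray(n,uv);return c+d*(z-c[2])/d[2]
def tri(uvt,uvs):
    a,d=ray("top",uvt);b,e=ray("side",uvs)
    k=np.linalg.lstsq(np.c_[d,-e],b-a,rcond=None)[0];p=a+d*k[0];q=b+e*k[1];return (p+q)/2,np.linalg.norm(p-q)
def proj(n,X):
    m=robot.camera_model(n);p=np.array(m["R"])@X+np.array(m["t"]);return np.array([m["fx"]*p[0]/p[2]+m["cx"],m["fy"]*p[1]/p[2]+m["cy"]])
```

Run:
```python
from h import *
t=cv2.imread("pics/top0.png");s=cv2.imread("pics/side0.png")
# grey feet mask (lowish saturation, mid value)
for nm,im,(x0,y0,x1,y1) in(("top",t,(160,195,470,280)),("side",s,(280,165,370,360))):
    hsv=cv2.cvtColor(im,cv2.COLOR_BGR2HSV)
    w=((hsv[...,1]<30)&(hsv[...,2]>195)).astype(np.uint8);g=((hsv[...,1]<75)&(hsv[...,2]<185)&(hsv[...,2]>40)).astype(np.uint8)
    for k,M in(("white",w),("grey",g)):
        Z=np.zeros_like(M);Z[y0:y1,x0:x1]=M[y0:y1,x0:x1]
        for c in cv2.findContours(Z,cv2.RETR_EXTERNAL,2)[0]:
            if cv2.contourArea(c)>(40 if k=="white" else 500):
                r=cv2.minAreaRect(c);print(nm,k,np.round(r[0],1),np.round(r[1],1),round(r[2],1),cv2.boundingRect(c))
a=np.hstack([cv2.resize(t[195:285,x:x+64],None,fx=4,fy=4,interpolation=cv2.INTER_CUBIC) for x in(163,282,408)])
b=np.hstack([cv2.resize(s[y:y+72,x:x+64],None,fx=4,fy=3,interpolation=cv2.INTER_CUBIC) for x,y in((280,283),(308,220),(298,170))])
cv2.imwrite("pics/z.png",np.vstack([a,b]))
```

```text
top white [381.5 258. ] [8. 7.] 90.0 (378, 254, 8, 9)
top white [305.5 247.5] [11.  9.] 90.0 (301, 242, 10, 12)
top white [171.5 227. ] [12.  9.] 90.0 (167, 221, 10, 13)
top white [455.5 214. ] [12.  9.] 90.0 (451, 208, 10, 13)
top grey [312.7 242.1] [45.7 72.6] 7.4 (288, 209, 53, 71)
top grey [196.2 229.6] [47.1 50.7] 80.1 (171, 204, 54, 52)
top grey [424.5 237. ] [84. 89.] 90.0 (380, 195, 90, 85)
side white [304.8 327.8] [15.1  8.6] 78.7 (300, 321, 11, 16)
side white [324.5 314. ] [89. 90.] 0.0 (280, 269, 90, 91)
side white [320.8 257.3] [55.4 33.1] 15.3 (290, 241, 59, 35)
side white [361. 263.] [16. 52.] 0.0 (353, 237, 17, 53)
side white [341.5 226.5] [7. 9.] 90.0 (337, 223, 10, 8)
side white [291.8 239.8] [26.2 46.7] 45.0 (280, 217, 30, 47)
side white [328.8 208.3] [10.3 16.7] 50.7 (321, 199, 13, 16)
side white [311.5 199.5] [ 9. 41.] 0.0 (307, 179, 10, 42)
side grey [326.  327.5] [86. 63.] -0.0 (283, 296, 87, 64)
side grey [332. 233.] [136.  74.] 90.0 (295, 165, 75, 137)
side grey [283.4 201.2] [72.4 17.7] 79.4 (280, 165, 19, 73)
```

View pics/z.png

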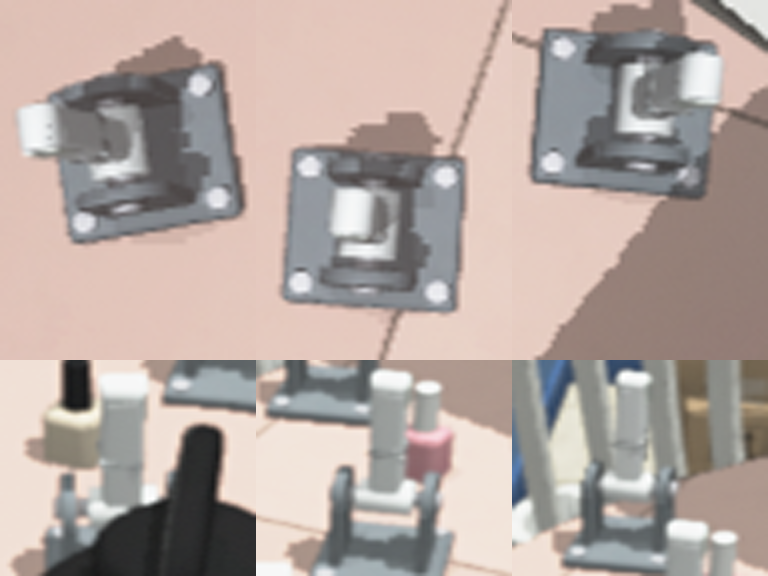

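The zoom shows the tip faces in the top view at about (172.7,227.5), (306,248) and (455,214.5). In the side view they are at (310.5,290), (341.7,226.5) and (328.3,176). The foot corners are visible too, so I'll triangulate.

Run:
```python
from h import *
T=[(172.7,227.5),(306,248),(455,214.5)];S=[(310.5,290),(341.7,226.5),(328.3,176)]
# foot corners zoom px: BL, BR, TR, (TL); offset
F=[([(77,242),(243,212),(222,65),(56,95)],163),([(27,298),(200,312),(210,155),(39,148)],282),([(18,182),(193,198),(208,45),(33,28)],408)]
for i,nm in enumerate("abc"):
    p,e=tri(T[i],S[i]); print("img-order",i,"tip",np.round(p,4),"gap",round(e,4))
    c=[plane("top",(f[0]/4+F[i][1],f[1]/4+195),.01) for f in F[i][0]]
    ctr=np.mean(c,0);ux=(c[1]-c[0]+c[2]-c[3]);uy=(c[3]-c[0]+c[2]-c[1]) 
    print("  ctr",np.round(ctr,4),"sizes",np.round([np.linalg.norm(ux)/2,np.linalg.norm(uy)/2],4),"dirx deg",np.degrees(np.arctan2(ux[1],ux[0])),"diry",np.degrees(np.arctan2(uy[1],uy[0])))
    tp=plane("top",T[i],.145);print("  tip@.145",np.round(tp,4), "tip-ctr in stand", np.round([(tp-ctr)@ux/np.linalg.norm(ux),(tp-ctr)@uy/np.linalg.norm(uy)],4))
for n,t_,s_ in(("cream",(255.5,207.5),(298,287)),("pink",(381.5,258),(350,232))):
    print(n,tri(t_,s_),plane("top",t_,.072))
s=robot.state();from scipy.spatial.transform import Rotation as R
print(R.from_rotvec(s["eef_rot"]).as_matrix().round(3))
```

```text
img-order 0 tip [0.4727 0.2978 0.1406] gap 0.0001
  ctr [0.4746 0.2884 0.01  ] sizes [0.0672 0.0594] dirx deg -80.68362821167736 diry 7.958100201206367
  tip@.145 [0.4724 0.2966 0.145 ] tip-ctr in stand [-0.0085 -0.001 ]
img-order 1 tip [0.441  0.1149 0.14  ] gap 0.0013
  ctr [0.4419 0.1113 0.01  ] sizes [0.0684 0.0611] dirx deg -94.41762447448968 diry -4.9255612120014405
  tip@.145 [0.4414 0.1147 0.145 ] tip-ctr in stand [-0.0034 -0.0008]
img-order 2 tip [ 0.4835 -0.0894  0.1409] gap 0.0013
  ctr [ 0.4844 -0.0869  0.01  ] sizes [0.0695 0.0615] dirx deg -96.39177174371413 diry -7.108699853536446
  tip@.145 [ 0.4837 -0.0886  0.145 ] tip-ctr in stand [ 0.0017 -0.0004]
cream (array([0.5077972 , 0.1936079 , 0.06083561]), np.float64(0.0008798415158929867)) [0.50687406 0.19223168 0.072     ]
pink (array([0.428432  , 0.00551403, 0.06273089]), np.float64(0.0009275178762050197)) [0.42858675 0.00630419 0.072     ]
[[-0.934 -0.358 -0.001]
 [-0.358  0.934  0.001]
 [ 0.     0.001 -1.   ]]
```
Left stand tip maybe leaned slightly (-8.5mm/90 = -0.09) or measurement (the foot TL estimates, the left stand center error?). Left stand foot sizes 67x59 small — error ±2-3 mm. Tip z measured .1406 - the tip face is .145; okay given bias (tri with height bias 4 mm, cam calib 2mm; side pixel maybe off).

The tips triangulate to z≈0.141 against the expected 0.145, the gaps are at most 1.3 mm, and the foot sizes are within 3 mm. Next I'll check the chair against the approach path and compute the first move.

Add to h.py:
```python
from scipy.spatial.transform import Rotation as Ro
def delta(x,y,z,yaw_deg=None):
    s=robot.state();R0=Ro.from_rotvec(s["eef_rot"]);M=R0.as_matrix()
    if yaw_deg is None: R1=R0
    else:
        a=np.radians(yaw_deg);yy=np.array([np.cos(a),np.sin(a),0]);zz=np.array([0,0,-1.]);R1=Ro.from_matrix(np.c_[np.cross(yy,zz),yy,zz])
    print("t",s["time"],"d",np.round(M.T@(np.array([x,y,z])-s["tcp_pos"]),4),"rot",np.round((R0.inv()*R1).as_rotvec(),3),"F",np.round(s["ft_force"],1),"tcp",np.round(s["tcp_pos"],4))
```

Run:
```python
from h import *
print(tri((612,70),(262,150)),tri((527,122),(262,150)),plane("top",(620,320),.2),plane("top",(600,320),0.0))
print([proj("top",np.array(p)) for p in((.241,-.63,.23),(.484,-.088,.2))])
delta(.484,-.088,.19,173.2)
```

```text
(array([ 0.68937958, -0.33437434,  0.09387528]), np.float64(0.015384028217371906)) (array([ 0.62777065, -0.18783347,  0.14893254]), np.float64(0.038046312875667926)) [ 0.34212986 -0.27849542  0.2       ] [ 0.32740697 -0.34274732  0.        ]
[array([935.96539338, 403.58824923]), array([463.56424243, 209.59590744])]
t 0.1 d [-0.4205  0.4193  0.041 ] rot [ 1.000e-03  1.000e-03 -1.086e+00] F [ 0.  -0.7  0.1] tcp [ 0.2413 -0.63    0.2305]
```

inch_along(ticks="0.05 0 0 -0.045 0 0 0\n0.05 -0.42 0.419 -0.045 0 0 -1.086\n0.05 -0.42 0.419 -0.045 0 0 -1.086\n0.05 -0.42 0.419 -0.045 0 0 -1.086\n0.05 -0.42 0.419 -0.045 0 0 -1.086\n0.05 -0.42 0.419 -0.045 0 0 -1.086\n0.05 -0.42 0.419 -0.045 0 0 -1.086\n0.05 -0.42 0.419 -0.045 0 0 -1.086\n0.05 -0.42 0.419 -0.045 0 0 -1.086\n0.05 -0.42 0.419 -0.045 0 0 -1.086\n0.05 -0.42 0.419 -0.045 0 0 -1.086\n0.05 -0.42 0.419 -0.045 0 0 -1.086\n0.05 -0.42 0.419 -0.045 0 0 -1.086\n0.05 -0.42 0.419 -0.045 0 0 -1.086\n0.05 -0.42 0.419 -0.045 0 0 -1.086\n0.05 -0.42 0.419 -0.045 0 0 -1.086")

```text
time: 1.7
tcp_pos: [0.4834, -0.0892, 0.2761]
eef_rot: [2.085, -2.349, -0.001]
ft_force: [-0.9, -0.6, 0.6]
width: 0.0499
grasp_force: 0.0
```

Run:
```python
from h import *
delta(.484,-.088,.106,173.2)
```

```text
t 1.7 d [-0.0013 -0.0006  0.1701] rot [ 0.001 -0.    -0.   ] F [-0.9 -0.6  0.6] tcp [ 0.4834 -0.0892  0.2761]
```

inch_along(ticks="0.05 -0.001 0 0.05 0 0 0\n0.05 -0.001 0 0.10 0 0 0\n0.05 -0.001 0 0.14 0 0 0\n0.05 -0.001 0 0.169 0 0 0\n0.05 -0.001 0 0.169 0 0 0\n0.05 -0.001 0 0.169 0 0 0")

```text
time: 2.3
tcp_pos: [0.4839, -0.0888, 0.1079]
eef_rot: [2.084, -2.35, 0.0]
ft_force: [0.0, 0.6, 1.1]
width: 0.0499
grasp_force: 0.0
```

Run:
```python
from h import *
delta(.484,-.088,.106,173.2)
a=cv2.resize(robot.camera("top")[180:260,400:500],None,fx=4,fy=4);b=cv2.resize(robot.camera("side")[120:250,280:380],None,fx=4,fy=4)
cv2.imwrite("pics/r1.png",np.vstack([a,b])[:,:,::-1][:840][:600] if 0 else np.hstack([np.vstack([a,np.zeros((200,400,3),np.uint8)]),b])[:,:,::-1])
```

```text
t 2.3 d [-0.0008  0.      0.0019] rot [ 0.    -0.001 -0.001] F [0.  0.6 1.1] tcp [ 0.4839 -0.0888  0.1079]
```

View pics/r1.png

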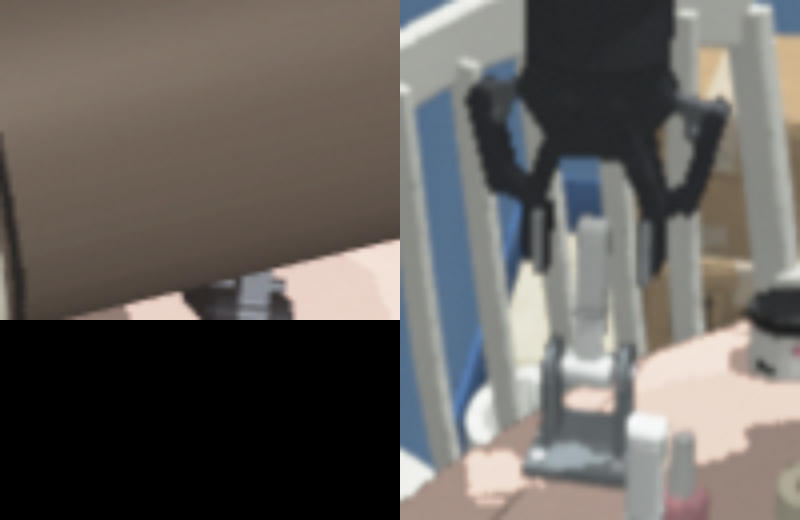

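In the side crop the finger, at (592,260), stands centred between the pads at 538 and 648. I'll close on it.

inch_along(ticks="0.0 0 0 0 0 0 0\n0.0 0 0 0 0 0 0\n0.0 0 0 0 0 0 0\n0.0 0 0 0 0 0 0\n0.0 0 0 0 0 0 0\n0.0 0 0 0 0 0 0")

```text
time: 3.0
tcp_pos: [0.4854, -0.0878, 0.1086]
eef_rot: [-2.085, 2.347, -0.003]
ft_force: [3.2, -1.5, 6.6]
width: 0.0147
grasp_force: 59.4
```

inch_along(ticks="0 0.001 0 0 0 0 0\n0 0.002 0 0 0 0 0\n0 0.003 0 0 0 0 0\n0 0.003 0 0 0 0 0\n0 0.003 0 0 0 0 0")

```text
time: 3.5
tcp_pos: [0.4855, -0.0895, 0.1086]
eef_rot: [-2.083, 2.346, -0.002]
ft_force: [1.3, 7.1, 6.2]
width: 0.0153
grasp_force: 59.7
```

inch_along(ticks="0 -0.002 0 0 0 0 0\n0 -0.004 0 0 0 0 0\n0 -0.006 0 0 0 0 0\n0 -0.006 0 0 0 0 0\n0 -0.006 0 0 0 0 0")

```text
time: 4.0
tcp_pos: [0.4857, -0.0857, 0.1086]
eef_rot: [-2.086, 2.348, -0.005]
ft_force: [3.2, -6.6, 5.4]
width: 0.0152
grasp_force: 59.6
```

inch_along(ticks="0 0.003 0 0 0 0 0\n0 0.003 0 0 0 0 0\n0 0.003 0 0 0 0 0")

```text
time: 4.3
tcp_pos: [0.4858, -0.0872, 0.1085]
eef_rot: [-2.084, 2.346, -0.003]
ft_force: [1.8, 2.8, 5.9]
width: 0.0154
grasp_force: 59.9
```

This one springs at about 3.6 N/mm, so it looks firm. I'll release it, lift, and go to the middle one.

inch_along(ticks="0.05 0 0 0 0 0 0\n0.05 0 0 0 0 0 0\n0.05 0 0 0 0 0 0\n0.05 0 0 -0.04 0 0 0\n0.05 0 0 -0.085 0 0 0\n0.05 0 0 -0.085 0 0 0")

```text
time: 4.9
tcp_pos: [0.4869, -0.0879, 0.1979]
eef_rot: [-2.082, 2.344, -0.009]
ft_force: [0.1, 0.1, -1.1]
width: 0.0499
grasp_force: 0.0
```

Run:
```python
from h import *
delta(.4425,.1145,.19,175.3)
```

```text
t 4.9 d [-0.1958  0.068   0.0075] rot [-0.009  0.001 -0.036] F [ 0.1  0.1 -1.1] tcp [ 0.4869 -0.0879  0.1979]
```

inch_along(ticks="0.05 -0.05 0.017 0 0 0 -0.036\n0.05 -0.10 0.034 0 0 0 -0.036\n0.05 -0.15 0.051 0 0 0 -0.036\n0.05 -0.196 0.068 0 0 0 -0.036\n0.05 -0.196 0.068 0 0 0 -0.036\n0.05 -0.196 0.068 0 0 0 -0.036\n0.05 -0.196 0.068 0 0 0 -0.036")

```text
time: 5.6
tcp_pos: [0.4394, 0.1144, 0.1921]
eef_rot: [2.127, -2.311, -0.0]
ft_force: [0.1, -0.8, -0.1]
width: 0.05
grasp_force: 0.0
```

Run:
```python
from h import *
delta(.4425,.1145,.106,175.3)
```

```text
t 5.6 d [-0.0004 -0.0031  0.0861] rot [ 0.001 -0.001 -0.   ] F [ 0.1 -0.8 -0.1] tcp [0.4394 0.1144 0.1921]
```

inch_along(ticks="0.05 0 -0.002 0.045 0 0 0\n0.05 0 -0.002 0.085 0 0 0\n0.05 0 -0.002 0.085 0 0 0\n0.0 0 -0.002 0.085 0 0 0\n0.0 0 -0.002 0.085 0 0 0\n0 0 -0.002 0.085 0 0 0\n0 0 -0.002 0.085 0 0 0\n0 0 -0.002 0.085 0 0 0\n0 0 -0.002 0.085 0 0 0")

```text
time: 6.5
tcp_pos: [0.4428, 0.1151, 0.1093]
eef_rot: [-2.126, 2.309, -0.002]
ft_force: [-0.4, -1.7, 7.2]
width: 0.0155
grasp_force: 58.8
```

inch_along(ticks="0 0.001 0 0 0 0 0\n0 0.002 0 0 0 0 0\n0 0.003 0 0 0 0 0\n0 0.003 0 0 0 0 0\n0 0.003 0 0 0 0 0")

```text
time: 7.0
tcp_pos: [0.4429, 0.1139, 0.1093]
eef_rot: [-2.124, 2.307, 0.001]
ft_force: [-3.7, 6.8, 5.2]
width: 0.0154
grasp_force: 58.8
```

inch_along(ticks="0 -0.002 0 0 0 0 0\n0 -0.004 0 0 0 0 0\n0 -0.006 0 0 0 0 0\n0 -0.006 0 0 0 0 0\n0 -0.006 0 0 0 0 0")

```text
time: 7.5
tcp_pos: [0.4427, 0.1171, 0.1092]
eef_rot: [-2.128, 2.31, -0.003]
ft_force: [1.3, -6.0, 7.2]
width: 0.015
grasp_force: 59.1
```

The two are not yet distinguishable, since pad stiction covers small moves. I'll use a larger wiggle, still well under 20 N.

inch_along(ticks="0 0.003 0 0 0 0 0\n0 0.005 0 0 0 0 0\n0 0.007 0 0 0 0 0\n0 0.009 0 0 0 0 0\n0 0.009 0 0 0 0 0\n0 0.009 0 0 0 0 0")

```text
time: 8.1
tcp_pos: [0.4426, 0.111, 0.1092]
eef_rot: [-2.123, 2.307, 0.001]
ft_force: [-2.9, 6.9, 2.5]
width: 0.0152
grasp_force: 59.0
```

inch_along(ticks="0 0.001 0 0 0 0 0\n0 0.002 0 0 0 0 0\n0 0.002 0 0 0 0 0\n0 0.002 0 0 0 0 0")

```text
time: 8.5
tcp_pos: [0.4424, 0.109, 0.1091]
eef_rot: [-2.124, 2.307, 0.001]
ft_force: [-2.4, 7.8, 2.2]
width: 0.0152
grasp_force: 59.0
```

It saturates at about 7 N over 8 mm (firm would be over 24 N), so the middle finger is slack. I'll lean it along the arc.

inch_along(ticks="0 0.005 0 0.0004 0 0 0\n0 0.0122 0 0.0015 0 0 0\n0 0.0193 0 0.0033 0 0 0\n0 0.0261 0 0.0058 0 0 0\n0 0.0327 0 0.0089 0 0 0\n0 0.0389 0 0.0127 0 0 0\n0 0.0447 0 0.0172 0 0 0\n0 0.0495 0 0.0214 0 0 0\n0 0.0495 0 0.0214 0 0 0\n0 0.0495 0 0.0214 0 0 0")

```text
time: 9.5
tcp_pos: [0.4381, 0.0585, 0.0871]
eef_rot: [-2.125, 2.309, -0.001]
ft_force: [0.3, 3.3, 3.0]
width: 0.0146
grasp_force: 61.8
```

inch_along(ticks="0.05 0 0 0 0 0 0\n0.05 0 0 0 0 0 0\n0.05 0 0 0 0 0 0\n0.05 0 0 -0.05 0 0 0\n0.05 0 0 -0.10 0 0 0\n0.05 0 0 -0.12 0 0 0\n0.05 0 0 -0.12 0 0 0")

```text
time: 10.2
tcp_pos: [0.4384, 0.058, 0.2092]
eef_rot: [-2.124, 2.307, -0.003]
ft_force: [-0.4, -0.0, 1.2]
width: 0.0497
grasp_force: 0.0
```

Run:
```python
from h import *
delta(.475,.2965,.207,188.6)
```

```text
t 10.2 d [-0.2407 -0.0168  0.0029] rot [-0.005  0.002 -0.233] F [-0.4 -0.   1.2] tcp [0.4384 0.058  0.2092]
```

inch_along(ticks="0.05 -0.05 -0.003 0 0 0 -0.1\n0.05 -0.10 -0.007 0 0 0 -0.2\n0.05 -0.15 -0.01 0 0 0 -0.233\n0.05 -0.20 -0.014 0 0 0 -0.233\n0.05 -0.241 -0.017 0 0 0 -0.233\n0.05 -0.241 -0.017 0 0 0 -0.233\n0.05 -0.241 -0.017 0 0 0 -0.233")

```text
time: 10.9
tcp_pos: [0.473, 0.2963, 0.204]
eef_rot: [2.38, -2.045, -0.0]
ft_force: [0.5, 0.3, -0.3]
width: 0.0502
grasp_force: 0.0
```

Run:
```python
from h import *
delta(.475,.2965,.108,188.6)
a=cv2.resize(robot.camera("top")[180:280,280:480],None,fx=2.5,fy=2.5);b=cv2.resize(robot.camera("side")[150:380,260:400],None,fx=2.4,fy=2.4)
c=np.zeros((552,836,3),np.uint8);c[:250,:500]=a;c[:,500:]=b;c=c[:,:800];cv2.imwrite("pics/m1.png",c[:,:,::-1])
```

```text
t 10.9 d [-0.0001 -0.0022  0.096 ] rot [ 0.003 -0.002  0.001] F [ 0.5  0.3 -0.3] tcp [0.473  0.2963 0.204 ]
```

View pics/m1.png

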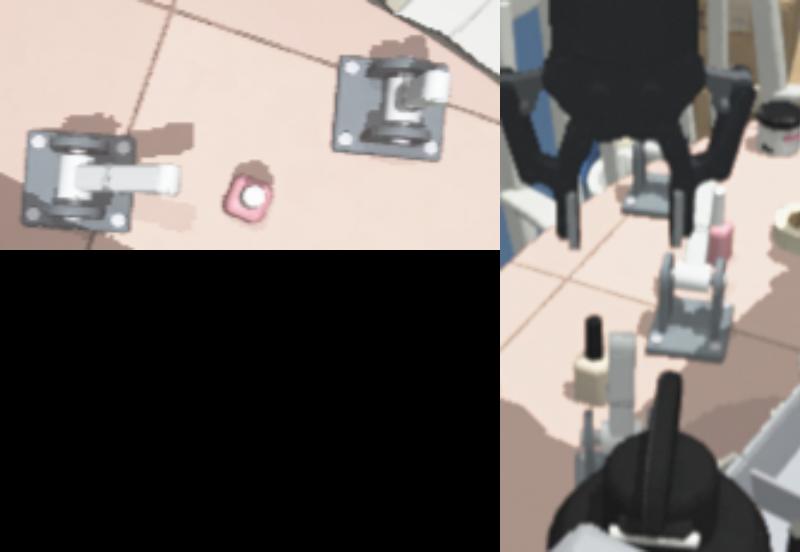

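The middle finger now leans right, with its tip end near full-image (348.5,251.5). The right finger is unchanged at (455,214), and pink stands. I'll check the angle and descend on the left finger.

Run:
```python
from h import *
ctr=np.array([.4419,.1113]);d=np.array([-.077,-.997]);y=np.array([.997,-.077])
for th in (.6,.7,.785,.87,.96):
    f=[]
    for u in(.0075,-.0075):
        q=.09*np.sin(th)+u*np.cos(th);z=.055+.09*np.cos(th)-u*np.sin(th);f.append(proj("top",np.r_[ctr+q*d,z]).round(1))
    print(th,f)
```

```text
0.6 [array([349.9, 250.8]), array([341.2, 250. ])]
0.7 [array([354.6, 251.3]), array([346.6, 250.5])]
0.785 [array([358.1, 251.7]), array([350.8, 250.9])]
0.87 [array([361.2, 252.1]), array([354.7, 251.3])]
0.96 [array([364.1, 252.5]), array([358.4, 251.8])]
```

inch_along(ticks="0.05 0 -0.002 0.05 0 0 0\n0.05 0 -0.002 0.094 0 0 0\n0.05 0 -0.002 0.094 0 0 0\n0.0 0 -0.002 0.094 0 0 0\n0.0 0 -0.002 0.094 0 0 0\n0 0 -0.002 0.094 0 0 0\n0 0 -0.002 0.094 0 0 0\n0 0 -0.002 0.094 0 0 0\n0 0 -0.002 0.094 0 0 0")

```text
time: 11.9
tcp_pos: [0.476, 0.2971, 0.1147]
eef_rot: [-2.38, 2.046, 0.0]
ft_force: [-4.3, -1.2, 5.7]
width: 0.0147
grasp_force: 58.2
```

inch_along(ticks="0 0.001 0 0 0 0 0\n0 0.002 0 0 0 0 0\n0 0.003 0 0 0 0 0\n0 0.003 0 0 0 0 0\n0 0.003 0 0 0 0 0")

```text
time: 12.4
tcp_pos: [0.4763, 0.2961, 0.1148]
eef_rot: [-2.378, 2.045, 0.003]
ft_force: [-8.2, 6.0, 5.3]
width: 0.015
grasp_force: 58.2
```

inch_along(ticks="0 -0.002 0 0 0 0 0\n0 -0.004 0 0 0 0 0\n0 -0.006 0 0 0 0 0\n0 -0.006 0 0 0 0 0\n0 -0.006 0 0 0 0 0")

```text
time: 12.9
tcp_pos: [0.4756, 0.2982, 0.1147]
eef_rot: [-2.382, 2.048, -0.002]
ft_force: [-1.3, -6.7, 9.4]
width: 0.0149
grasp_force: 58.5
```

inch_along(ticks="0 0.003 0 0 0 0 0\n0 0.005 0 0 0 0 0\n0 0.007 0 0 0 0 0\n0 0.008 0 0 0 0 0\n0 0.008 0 0 0 0 0\n0 0.008 0 0 0 0 0")

```text
time: 13.5
tcp_pos: [0.4765, 0.295, 0.1149]
eef_rot: [-2.377, 2.044, 0.004]
ft_force: [-10.0, 10.2, 5.4]
width: 0.0149
grasp_force: 58.7
```

Run:
```python
from h import *
delta(.475,.2965,.108,188.6)
```

```text
t 13.5 d [-0.0017  0.0012  0.0069] rot [-0.003  0.007  0.   ] F [-10.   10.2   5.4] tcp [0.4765 0.295  0.1149]
```

The left finger takes 10 N for a 2 mm deflection and is still rising, so it is firm. That means the right one must be slack, which I'll confirm there. I'll return it to neutral and release.

inch_along(ticks="0 -0.003 0 0 0 0 0\n0 -0.005 0 0 0 0 0\n0 -0.005 0 0 0 0 0\n0.05 -0.005 0 0 0 0 0\n0.05 -0.005 0 0 0 0 0\n0.05 -0.005 0 0 0 0 0\n0.05 -0.005 0 -0.05 0 0 0\n0.05 -0.005 0 -0.09 0 0 0\n0.05 -0.005 0 -0.09 0 0 0")

```text
time: 14.4
tcp_pos: [0.4785, 0.2987, 0.2084]
eef_rot: [-2.375, 2.041, -0.002]
ft_force: [-0.5, 0.2, -0.5]
width: 0.0495
grasp_force: 0.0
```

Run:
```python
from h import *
delta(.4865,-.088,.204,173.2)
```

```text
t 14.4 d [0.3835 0.0503 0.0018] rot [-0.008  0.007  0.27 ] F [-0.5  0.2 -0.5] tcp [0.4785 0.2987 0.2084]
```

inch_along(ticks="0.05 0.05 0.006 0 0 0 0.1\n0.05 0.10 0.013 0 0 0 0.2\n0.05 0.15 0.019 0 0 0 0.27\n0.05 0.20 0.026 0 0 0 0.27\n0.05 0.25 0.032 0 0 0 0.27\n0.05 0.30 0.039 0 0 0 0.27\n0.05 0.35 0.045 0 0 0 0.27\n0.05 0.383 0.05 0 0 0 0.27\n0.05 0.383 0.05 0 0 0 0.27\n0.05 0.383 0.05 0 0 0 0.27")

```text
time: 15.4
tcp_pos: [0.4835, -0.0906, 0.202]
eef_rot: [-2.081, 2.353, -0.0]
ft_force: [0.2, 0.5, -0.5]
width: 0.05
grasp_force: 0.0
```

Run:
```python
from h import *
delta(.4855,-.088,.106,173.2)
a=robot.camera("top");cv2.imwrite("pics/t2f.png",a[:,:,::-1])
c=np.hstack([cv2.resize(a[205:275,160:260],None,fx=4,fy=4),cv2.resize(a[205:275,285:385],None,fx=4,fy=4)])
b=cv2.imread("pics/top0.png")[:,:,::-1];b=np.hstack([cv2.resize(b[205:275,160:260],None,fx=4,fy=4),cv2.resize(b[205:275,285:385],None,fx=4,fy=4)])
cv2.imwrite("pics/t2.png",np.vstack([c,b])[:,:,::-1])
```

```text
t 15.4 d [-0.0028 -0.0016  0.096 ] rot [-0.     0.    -0.004] F [ 0.2  0.5 -0.5] tcp [ 0.4835 -0.0906  0.202 ]
```

View pics/t2.png

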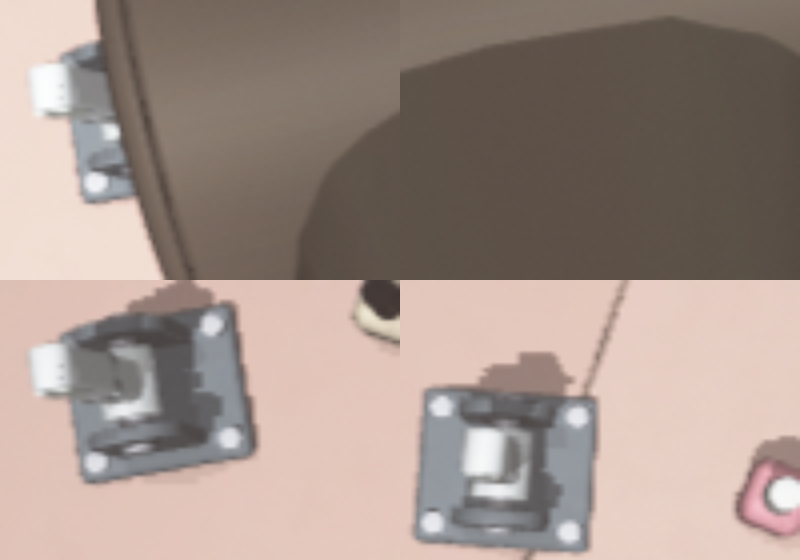

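The left finger's tip sits at the same pixel (51,90) as before; the arm hides the middle one. Now I'll pinch the right finger and do the larger wiggle.

inch_along(ticks="0.05 -0.002 -0.0015 0.05 0 0 0\n0.05 -0.002 -0.0015 0.094 0 0 0\n0.05 -0.002 -0.0015 0.094 0 0 0\n0.0 -0.002 -0.0015 0.094 0 0 0\n0.0 -0.002 -0.0015 0.094 0 0 0\n0 -0.002 -0.0015 0.094 0 0 0\n0 -0.002 -0.0015 0.094 0 0 0\n0 -0.002 -0.0015 0.094 0 0 0\n0 -0.002 -0.0015 0.094 0 0 0")

```text
time: 16.35
tcp_pos: [0.4864, -0.0874, 0.1104]
eef_rot: [-2.083, 2.348, -0.003]
ft_force: [-2.9, 2.1, 4.9]
width: 0.0149
grasp_force: 58.2
```

inch_along(ticks="0 0.002 0 0 0 0 0\n0 0.004 0 0 0 0 0\n0 0.006 0 0 0 0 0\n0 0.006 0 0 0 0 0\n0 0.006 0 0 0 0 0")

```text
time: 16.85
tcp_pos: [0.4856, -0.0926, 0.1101]
eef_rot: [-2.082, 2.348, -0.001]
ft_force: [-2.5, 6.6, 3.2]
width: 0.0152
grasp_force: 58.5
```

It moved 5.2 mm for about 4.5 N more force, so the right finger is slack. I'll lean it.

inch_along(ticks="0 0.004 0 0.0005 0 0 0\n0 0.0092 0 0.0013 0 0 0\n0 0.0164 0 0.0031 0 0 0\n0 0.0233 0 0.0056 0 0 0\n0 0.030 0 0.0089 0 0 0\n0 0.0363 0 0.0127 0 0 0\n0 0.0422 0 0.0172 0 0 0\n0 0.0486 0 0.0233 0 0 0\n0 0.0486 0 0.0233 0 0 0\n0 0.0486 0 0.0233 0 0 0")

```text
time: 17.85
tcp_pos: [0.4798, -0.142, 0.0865]
eef_rot: [-2.083, 2.349, -0.003]
ft_force: [-1.9, 0.9, 5.2]
width: 0.015
grasp_force: 61.0
```

Run:
```python
from h import *
b=robot.camera("side");cv2.imwrite("pics/s3.png",b[:,:,::-1])
```

inch_along(ticks="0.05 0 0 0 0 0 0\n0.05 0 0 0 0 0 0\n0.05 0 0 0 0 0 0\n0.05 0 0 -0.05 0 0 0\n0.05 0 0 -0.10 0 0 0\n0.05 0 0 -0.12 0 0 0\n0.05 0.15 0 -0.12 0 0 0\n0.05 0.15 0 -0.12 0 0 0\n0.05 0.15 0 -0.12 0 0 0\n0.05 0.15 0 -0.12 0 0 0\n0.05 0.15 0 -0.12 0 0 0")

```text
time: 19.0
tcp_pos: [0.4601, -0.2921, 0.2041]
eef_rot: [2.08, -2.354, -0.001]
ft_force: [-0.1, 1.0, 1.3]
width: 0.0503
grasp_force: 0.0
```

Run:
```python
from h import *
a=robot.camera("top");cv2.imwrite("pics/t4f.png",a[:,:,::-1])
c=np.hstack([cv2.resize(a[205:275,285:385],None,fx=4,fy=4),cv2.resize(a[185:255,405:505],None,fx=4,fy=4)])
b=cv2.resize(robot.camera("side")[160:310,270:400],None,fx=2,fy=2);z=np.zeros((300,800,3),np.uint8);z[:,:260]=b
cv2.imwrite("pics/t4.png",np.vstack([c,z])[:,:,::-1])
```

```text
(no output)
```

View pics/t4.png

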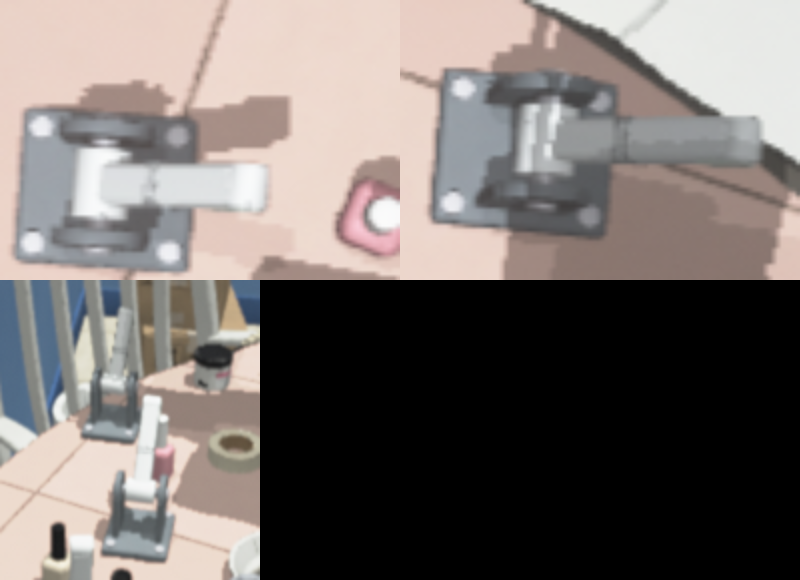

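Both fingers lean right: the middle end face spans about (343.3–351.8, 251) and the right one about (488.3–495.5, 219.5). Both bottles stand. I'll work out the angles.

Run:
```python
from h import *
for nm,ctr,an,up,tp,sd in(("mid",(.4419,.1113),-94.6,((306,248),(341.7,226.5)),(347.5,251.3),(346,222)),("right",(.4844,-.0869),-96.7,((455,214.5),(328.3,176)),(492,219.5),(332,176))):
    a=np.radians(an);d=np.array([np.cos(a),np.sin(a)]);c=np.array(ctr)
    p,e=tri(tp,sd);p0,_=tri(*up);print(nm,"tip",p.round(4),round(e,4),"pinpx@.055",proj("top",np.r_[c,.055]).round(1))
    dx=(p-p0)[:2]@d;dz=p0[2]-p[2];print(" dx",dx.round(4),"dz",dz.round(4)," angle change asin",np.arcsin(min(1,dx/.09)).round(3),"acos",np.arccos(1-dz/.09).round(3))
    for th in(.6,.65,.7,.75,.8,.85,.9):
        print(th,[proj("top",np.r_[c+(.09*np.sin(th)+u*np.cos(th))*d,.055+.09*np.cos(th)-u*np.sin(th)])[0].round(1) for u in(-.0075,.0075)])
```

```text
mid tip [0.4362 0.0576 0.1162] 0.0021 pinpx@.055 [310.8 250.7]
 dx 0.0575 dz 0.0238  angle change asin 0.693 acos 0.744
0.6 [np.float64(341.1), np.float64(349.9)]
0.65 [np.float64(343.9), np.float64(352.3)]
0.7 [np.float64(346.6), np.float64(354.6)]
0.75 [np.float64(349.1), np.float64(356.7)]
0.8 [np.float64(351.6), np.float64(358.7)]
0.85 [np.float64(353.9), np.float64(360.5)]
0.9 [np.float64(356.0), np.float64(362.2)]
right tip [ 0.479  -0.1466  0.1149] 0.0003 pinpx@.055 [441.5 220.5]
 dx 0.0573 dz 0.026  angle change asin 0.691 acos 0.779
0.6 [np.float64(484.4), np.float64(491.7)]
0.65 [np.float64(486.8), np.float64(493.6)]
0.7 [np.float64(489.0), np.float64(495.4)]
0.75 [np.float64(491.1), np.float64(496.9)]
0.8 [np.float64(493.0), np.float64(498.4)]
0.85 [np.float64(494.8), np.float64(499.6)]
0.9 [np.float64(496.4), np.float64(500.7)]
```

The estimates are middle 0.64–0.74 and right 0.69–0.78 rad, against a target of 0.785 and limits of 0.61–0.96. The middle one is too near the limit, so I'll re-grip it and lean it about 0.1 further.

Run:
```python
from h import *
delta(.4395,.060,.204,175.3)
```

```text
t 19.1 d [-0.3455  0.063   0.0005] rot [ 0.     0.    -0.038] F [0.4 1.1 0.2] tcp [ 0.4607 -0.2906  0.2044]
```

inch_along(ticks="0.05 -0.045 0.008 0 0 0 -0.038\n0.05 -0.09 0.016 0 0 0 -0.038\n0.05 -0.135 0.025 0 0 0 -0.038\n0.05 -0.18 0.033 0 0 0 -0.038\n0.05 -0.225 0.041 0 0 0 -0.038\n0.05 -0.27 0.049 0 0 0 -0.038\n0.05 -0.315 0.058 0 0 0 -0.038\n0.05 -0.344 0.063 0 0 0 -0.038\n0.05 -0.344 0.063 0 0 0 -0.038\n0.05 -0.344 0.063 0 0 0 -0.038")

```text
time: 20.1
tcp_pos: [0.4389, 0.0596, 0.2047]
eef_rot: [-2.133, 2.306, 0.0]
ft_force: [0.1, 0.1, -0.5]
width: 0.05
grasp_force: 0.0
```

Run:
```python
from h import *
delta(.4385,.060,.088,175.3)
```

```text
t 20.1 d [-0.0003  0.0004  0.1167] rot [-0.     0.     0.004] F [ 0.1  0.1 -0.5] tcp [0.4389 0.0596 0.2047]
```

inch_along(ticks="0.05 0 0 0.05 0 0 0\n0.05 0 0 0.09 0 0 0\n0.05 0 0 0.116 0 0 0\n0.05 0 0 0.116 0 0 0\n0.0 0 0 0.116 0 0 0\n0 0 0 0.116 0 0 0\n0 0 0 0.116 0 0 0\n0 0 0 0.116 0 0 0\n0 0 0 0.116 0 0 0\n0 0 0 0.116 0 0 0")

```text
time: 21.1
tcp_pos: [0.439, 0.0579, 0.09]
eef_rot: [-2.128, 2.31, 0.0]
ft_force: [-5.3, -0.5, 6.0]
width: 0.0151
grasp_force: 58.2
```

inch_along(ticks="0 0.002 0 0.002 0 0 0\n0 0.004 0 0.004 0 0 0\n0 0.006 0 0.006 0 0 0\n0 0.007 0 0.007 0 0 0\n0 0.007 0 0.007 0 0 0")

```text
time: 21.6
tcp_pos: [0.4386, 0.0515, 0.083]
eef_rot: [-2.127, 2.31, 0.001]
ft_force: [-7.2, 4.1, 6.7]
width: 0.0153
grasp_force: 59.3
```

inch_along(ticks="0.05 0 0 0 0 0 0\n0.05 0 0 0 0 0 0\n0.05 0 0 0 0 0 0\n0.05 0 0 -0.05 0 0 0\n0.05 0 0 -0.10 0 0 0\n0.05 0 0 -0.12 0 0 0\n0.05 0 0 -0.12 0 0 0")

```text
time: 22.3
tcp_pos: [0.4409, 0.0519, 0.2054]
eef_rot: [-2.124, 2.305, -0.004]
ft_force: [0.3, -0.2, -0.7]
width: 0.0501
grasp_force: 0.0
```

Run:
```python
from h import *
delta(.4807,-.1395,.204,173.2)
```

```text
t 22.3 d [ 0.1875 -0.0552  0.0011] rot [-0.006  0.004  0.037] F [ 0.3 -0.2 -0.7] tcp [0.4409 0.0519 0.2054]
```

inch_along(ticks="0.05 0.05 -0.005 0 0 0 0\n0.05 0.10 -0.01 0 0 0 0\n0.05 0.15 -0.015 0 0 0 0\n0.05 0.20 -0.02 0 0 0 0\n0.05 0.25 -0.025 0 0 0 0\n0.05 0.30 -0.03 0 0 0 0\n0.05 0.34 -0.034 0 0 0 0\n0.05 0.34 -0.034 0 0 0 0\n0.05 0.34 -0.034 0 0 0 0")

```text
time: 23.2
tcp_pos: [0.444, -0.2915, 0.2003]
eef_rot: [2.124, -2.313, -0.003]
ft_force: [0.2, 0.1, 0.0]
width: 0.0502
grasp_force: 0.0
```

Run:
```python
from h import *
a=robot.camera("top")
c=np.hstack([cv2.resize(a[205:275,285:385],None,fx=4,fy=4),cv2.resize(a[185:255,405:505],None,fx=4,fy=4)])
b=cv2.resize(robot.camera("side")[165:315,270:400],None,fx=2,fy=2);z=np.zeros((300,800,3),np.uint8);z[:,:260]=b
z[:300,300:700]=cv2.resize(a[195:270,160:260],None,fx=4,fy=4)
cv2.imwrite("pics/t5.png",np.vstack([c,z])[:,:,::-1])
```

```text
(no output)
```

View pics/t5.png

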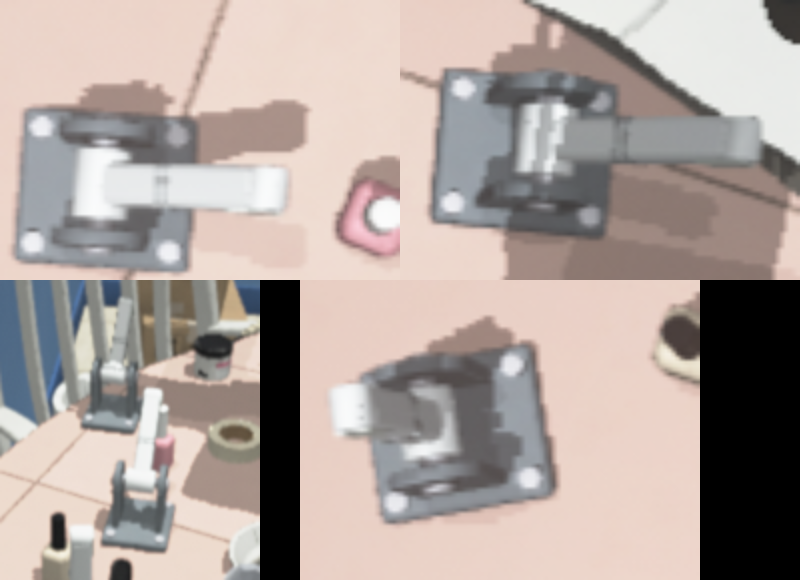

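The middle end face is now at 349–356.8 (about 0.75 rad) and the right one at 488.3–495.5 (about 0.70 rad). The left finger is unchanged at (172,227.5), both bottles stand, and the gripper is clear. I'll hand it in.

```bash
python3 -c "
from station import robot
print(robot.finish_job())"
```

```text
the job is handed in; nothing more can be done
None
```

I handed the job in at about 23 s: the middle and right fingers were slack and now lean right at about 43° and 40° by the camera (up to about 52° and 48° by the arm's own position, so inside the 35–55° window either way), the firm left finger stands where it was, and both varnish bottles are upright; no verdict came back.

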